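Find the rocking corner of the solder jig and press its shim flat

TASK

One corner of the jig plate rocks. With the fingertips press down on the plate's corners, at the black dots, to find the one that gives; then press the orange shim tongue beside that corner down until it lies flat. Leave the other three shims standing as they are, lift nothing, and leave everything else on the bench where it is.

Things in the scene. Friction and masses are not known exactly. Their poses are not given: they have to be found in the camera images.
- jig: Soldering jig, fixed to the bench: dark steel base 172 (x) by 226 (y) by 12 mm; origin at the centre of its underside on the bench, z up. It carries four hidden feet, the plate on them, aluminium side stops, and a hinged shim beside each plate corner.
- plate: Loose aluminium plate 150 (x) by 130 (y) by 10 mm, 0.5 to 0.8 kg, level on four feet, with 1.5 mm play between side stops; origin at the centre of its underside, 28 mm above the bench. A round gauge sits in a nest of blue blocks in its middle. Three corners stand on solid feet; one, a different one each time and of the same look, stands on a sprung foot and rocks.
- corner_1 (a point): Black dot, 18 mm across, on the plate's top at its far left (+x,+y) corner in the jig's frame, over the foot: press here. 57 mm in x, 42 mm in y from the plate's centre, 38 mm above the bench. A sound corner does not give; the rocking one starts down at about 3 N, is 5 mm down at 6 to 8 N and springs back. With its shim flat it gives under 2 mm.
- corner_2 (a point): Black dot, 18 mm across, on the plate's top at its far right (+x,-y) corner in the jig's frame, over the foot: press here. 57 mm in x, 42 mm in y from the plate's centre, 38 mm above the bench. A sound corner does not give; the rocking one starts down at about 3 N, is 5 mm down at 6 to 8 N and springs back. With its shim flat it gives under 2 mm.
- corner_3 (a point): Black dot, 18 mm across, on the plate's top at its near right (-x,-y) corner in the jig's frame, over the foot: press here. 57 mm in x, 42 mm in y from the plate's centre, 38 mm above the bench. A sound corner does not give; the rocking one starts down at about 3 N, is 5 mm down at 6 to 8 N and springs back. With its shim flat it gives under 2 mm.
- corner_4 (a point): Black dot, 18 mm across, on the plate's top at its near left (-x,+y) corner in the jig's frame, over the foot: press here. 57 mm in x, 42 mm in y from the plate's centre, 38 mm above the bench. A sound corner does not give; the rocking one starts down at about 3 N, is 5 mm down at 6 to 8 N and springs back. With its shim flat it gives under 2 mm.
- shim_1 (a joint): Hinge of the shim beside corner_1, rad: 0 stands up (0.6 above level), 0.6 is flat (tongue level on its aluminium rest block); starts at 0 to 0.05. Stiff: about 5 N on the orange end moves it, and it stays where it is left. Its blade slips under the plate only at the corner that rocks; at a sound corner it jams on the foot at 0.35 to 0.4.
- tongue_1 (a point): Top of the orange end (22 by 16 mm) of shim_1's tongue, where to press. The tongue, 45 mm long, points to the jig's +y, away from the plate; its hinge runs along the jig's x at x = +57, y = +68, z = 44 mm. Standing, this point is 27 mm out from the hinge, 66 mm above the bench; flat, 35 mm out, 46 mm above the bench.
- shim_2 (a joint): Hinge of the shim beside corner_2, rad: 0 stands up (0.6 above level), 0.6 is flat (tongue level on its aluminium rest block); starts at 0 to 0.05. Stiff: about 5 N on the orange end moves it, and it stays where it is left. Its blade slips under the plate only at the corner that rocks; at a sound corner it jams on the foot at 0.35 to 0.4.
- tongue_2 (a point): Top of the orange end (22 by 16 mm) of shim_2's tongue, where to press. The tongue, 45 mm long, points to the jig's -y, away from the plate; its hinge runs along the jig's x at x = +57, y = -68, z = 44 mm. Standing, this point is 27 mm out from the hinge, 66 mm above the bench; flat, 35 mm out, 46 mm above the bench.
- shim_3 (a joint): Hinge of the shim beside corner_3, rad: 0 stands up (0.6 above level), 0.6 is flat (tongue level on its aluminium rest block); starts at 0 to 0.05. Stiff: about 5 N on the orange end moves it, and it stays where it is left. Its blade slips under the plate only at the corner that rocks; at a sound corner it jams on the foot at 0.35 to 0.4.
- tongue_3 (a point): Top of the orange end (22 by 16 mm) of shim_3's tongue, where to press. The tongue, 45 mm long, points to the jig's -y, away from the plate; its hinge runs along the jig's x at x = -57, y = -68, z = 44 mm. Standing, this point is 27 mm out from the hinge, 66 mm above the bench; flat, 35 mm out, 46 mm above the bench.
- shim_4 (a joint): Hinge of the shim beside corner_4, rad: 0 stands up (0.6 above level), 0.6 is flat (tongue level on its aluminium rest block); starts at 0 to 0.05. Stiff: about 5 N on the orange end moves it, and it stays where it is left. Its blade slips under the plate only at the corner that rocks; at a sound corner it jams on the foot at 0.35 to 0.4.
- tongue_4 (a point): Top of the orange end (22 by 16 mm) of shim_4's tongue, where to press. The tongue, 45 mm long, points to the jig's +y, away from the plate; its hinge runs along the jig's x at x = -57, y = +68, z = 44 mm. Standing, this point is 27 mm out from the hinge, 66 mm above the bench; flat, 35 mm out, 46 mm above the bench.
- gauge: Black round gauge, 62 mm across, 24 mm high, 0.12 kg, loose in the nest on the plate; origin at the centre of its underside. Leave it.
- spool: Solder spool with green flanges, 54 mm across, 55 mm high, standing left (+y) of the jig; origin at the centre of its underside. Leave it.
- marker: White paint pen with a red cap, 135 mm long, 17 mm thick, lying right (-y) of the jig; origin near the middle of its underside. Leave it.
- meter: Red multimeter 170 by 85 by 45 mm lying at the left; origin at the centre of its underside. Leave it.
- tray: Empty red tray 240 by 170 by 35 mm at the right; origin at the centre of its underside. Leave it.
- tape: Roll of paper tape, 90 mm across, 18 mm high, near right; origin at the centre of its underside. Leave it.
- driver: Blue and black electric screwdriver lying at the far left, about 215 mm long, 38 mm thick; origin on its underside. Leave it.
Mind the look-alikes: they are no part of the job. What is shaped like the plate but red or turquoise is not meant. Leave any turquoise look-alike of the gauge alone.

How it is judged:
By the outcome, as a careful person would: the job done as asked, in the order asked, and still so for the second after the job is handed in, with the robot touching nothing.
It also fails if it takes over 48 s, if anything falls off the work surface, if the arm or the gripper's body presses on something with over 40 N, if the wrist force passes 120 N, or if a joint passes its speed limit or range.

ROBOT

A 7-joint arm with a two-finger parallel gripper is mounted at the origin on the work surface. World frame = base frame: x ahead of the robot, y to its left, z up, the work surface at z = 0. Lengths are in m, angles in rad, forces in N, time in s.
With the tool pointing down it reaches from about 0.4 to 0.9 m from the base axis. Payload 5.5 kg.
Tool frame: the origin (TCP) lies midway between the tips of the shut fingers; the grasp point (between the pads) lies 19 mm behind it (manip.grip_depth is the distance from the TCP to the grasp point, in m); z points along the fingers, y is the line along which they close (so a half turn about z gives the same grasp; the last joint's range is limited). The gripper opens to 92 mm and grips with 3 to 60 N. Pads are 19 mm wide; open, the fingers measure 130 mm over their backs; the gripper's body (75 mm by 190 mm) begins 47 mm behind the grasp point.
Start: joints at [1.466, 0.501, -0.427, 1.55, 0.221, 1.138, -0.21], TCP at [0.234, -0.607, 0.227] pointing down, gripper open.
Joint ranges: [-2.88, 2.88], [-0.31, 2.03], [-1.54, 1.56], [0.2, 2.42], [-1.41, 4.55], [0.19, 2.02], [-2.57, 2.57]. Speed limits (rad/s): [2.57, 2.57, 3.14, 3.14, 3.14, 3.14, 3.14].

INTERFACE

Orientations are given as a unit quaternion [x, y, z, w].
In Python, from bench import manip, effector, viewer gives the robot as it stands. Calls block until the motion is done:
- manip.move_pose(position, orientation): joint-space move of the TCP to a pose.
- manip.servo_line(position, ori=None, vel=0.15): straight line of the TCP; ori=None keeps the orientation; vel is the mean speed in m/s.
- manip.movej(angles): joint-space move.
- effector.open_jaws() and effector.close(f_grip=None): open the fingers fully, or close them until they stop; f_grip is the grip in N (None keeps the last).
- manip.sleep(seconds).
- manip.solve_ik(position, orientation): joint angles nearest the present ones, or None.
- viewer.get_image(name): name is "scene" or "top"; returns the picture (420x560x3 uint8, red, green, blue); there is no depth.
- viewer.get_calibration(name): a dict with "vfov" (degrees; the focal length in pixels is half the picture's height over the tangent of half this angle, whatever the lens; pixels are square), "cx", "cy" (the principal point, pixels), "eye" and "attitude" of the camera in the world. Camera axes: x right, y down, z forward; pixel columns grow to the right and rows downward; lengths in m; the calibration is good to about 2 mm. A picture is of the moment at which its call begins. get_calibration takes no time and is no camera call.
A pose or a line that the arm cannot do raises manip.PlanningError and nothing moves.
- manip.hand_in(): hands the job in; it is judged then, once.
Readings, each from a call of its own:
- manip.current_clock(): time.
- manip.current_q(): joint angles.
- manip.current_joint_velocities(): joint speeds.
- manip.current_tau(): joint torques, N m.
- manip.current_tool_pos(): TCP position.
- manip.current_tcp_rot(): TCP orientation.
- manip.current_force(): force on the tool from outside, world axes, zero at the start.
- manip.current_wrist_torque(): the same for the moment, N m.
- manip.current_finger_gap(): finger opening in m.
- manip.current_gripper_force(): force on a finger pad.
Only numpy, scipy, OpenCV 4.12 (cv2) and the standard library are available. Lean on these libraries where they do the work, as an engineer would, in place of code of your own. Each camera call takes 0.05 s, during which the arm holds its last target. There are 200 camera calls.

## Working session

There is one attempt and no reset: what is moved stays moved. The work goes in short steps, each a Python script; the robot and the scene stay as the last script left them, time stands still between calls to the robot, and variables do not carry over. Pictures are saved under pics/ and viewed, at most 10 in all, crops included, and the job is handed in when it is done.

```bash
mkdir -p pics; ls; python3 - <<'E'
from bench import manip, effector, viewer
import cv2
for n in("scene","top"):
    im=viewer.get_image(n); cv2.imwrite(f"pics/{n}0.png",im[:,:,::-1]); print(n,viewer.get_calibration(n))
print(manip.current_clock(),manip.current_tcp_rot(),manip.current_force())
E
```

```text
pics
scene {'vfov': 56.57745773888107, 'cx': 276.02462541803357, 'cy': 209.72329124011435, 'eye': array([ 1.17058953, -0.51978943,  0.64020022]), 'attitude': array([ 0.77646575,  0.40688235, -0.22913421, -0.42313733])}
top {'vfov': 44.20348807970021, 'cx': 276.2779758677819, 'cy': 214.20090673826792, 'eye': array([ 0.16849454, -0.01573283,  1.42887223]), 'attitude': array([ 0.71155517, -0.69474262,  0.07437574, -0.07409579])}
0.1 [ 9.83130951e-01  1.82900916e-01 -1.23917861e-04 -8.78751231e-04] [-0.09035394  0.25014128  0.20592525]
```

View pics/top0.png

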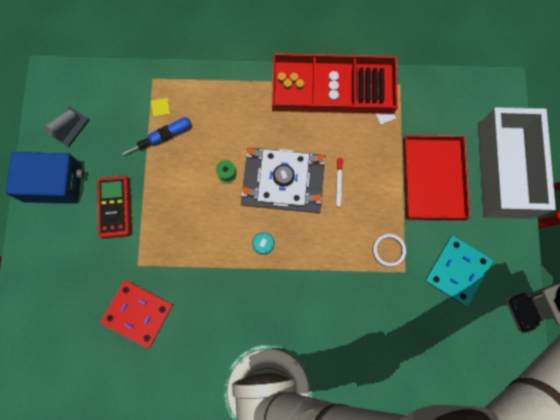

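View pics/scene0.png

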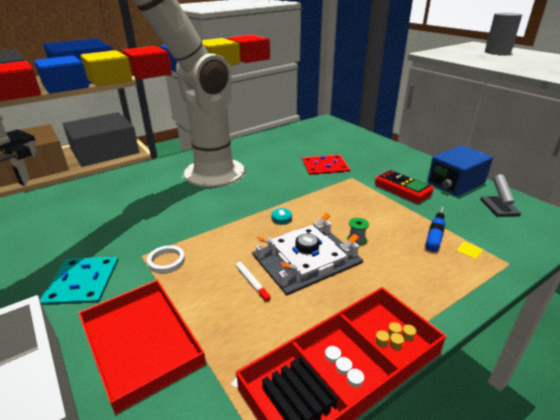

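The real plate is the aluminium one at top (283,177). The red plate at (136,313), the turquoise plate at (460,270) and the turquoise gauge at (263,243) are look-alikes. I'll confirm this in enlarged crops.

```bash
python3 - <<'E'
import cv2
a=cv2.imread("pics/top0.png")[135:220,230:335]; cv2.imwrite("pics/topc.png",cv2.resize(a,None,fx=7,fy=7,interpolation=cv2.INTER_CUBIC))
a=cv2.imread("pics/scene0.png")[205:297,245:370]; cv2.imwrite("pics/scenec.png",cv2.resize(a,None,fx=6,fy=6,interpolation=cv2.INTER_CUBIC))
E
```

```text
(no output)
```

View pics/topc.png

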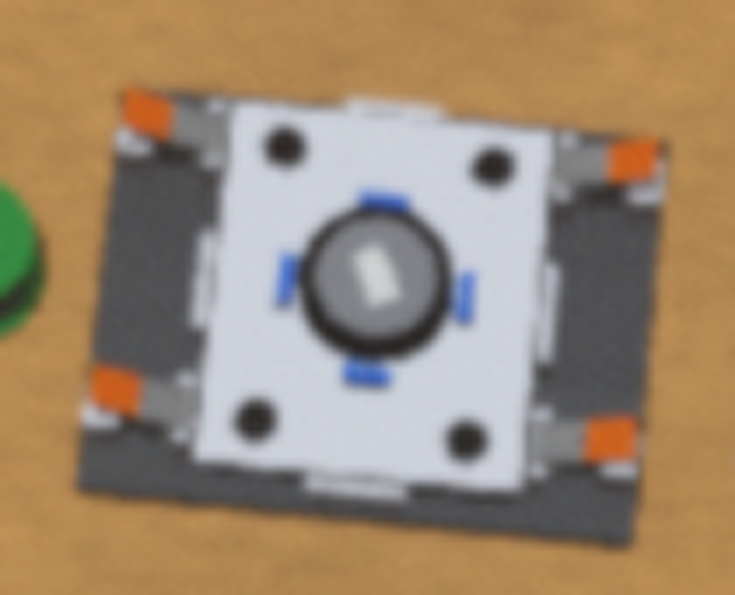

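View pics/scenec.png

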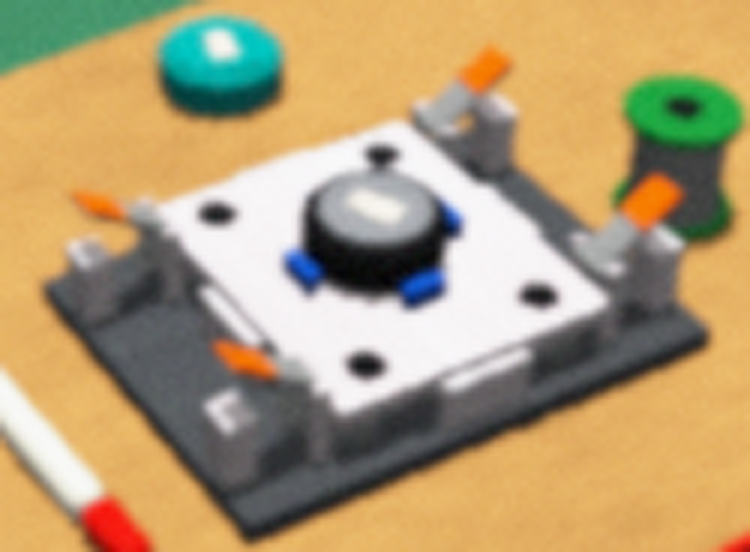

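The crops confirm it: aluminium plate, black gauge, spool on the left (+y). In the top crop the dots are c1 (285,147), c2 (493,167), c3 (467,441), c4 (256,420) and the tongues are (148,113), (633,160), (611,438), (116,390). In the scene crop the dots are c1 (538,296), c2 (367,365), c3 (217,213), c4 (381,155).

```bash
cat > loc.py <<'E'
import numpy as np
from scipy.optimize import least_squares
from scipy.spatial.transform import Rotation as R
from bench import viewer
def proj(c,P):
    f=210/np.tan(np.radians(c['vfov'])/2); p=R.from_quat(c['attitude']).inv().apply(P-c['eye'])
    return f*p[:,:2]/p[:,2:]+[c['cx'],c['cy']]
S=np.array([[1,1],[1,-1],[-1,-1],[-1,1]])
L=np.vstack([np.c_[S*[.057,.042],np.full(4,.038)],np.c_[S*[.057,.095],np.full(4,.066)]])
W=lambda v:R.from_euler('z',v[2]).apply(L)+[v[0],v[1],0]
ct,cs=viewer.get_calibration("top"),viewer.get_calibration("scene")
T=(np.array([[285,147],[493,167],[467,441],[256,420],[148,113],[633,160],[611,438],[116,390]])+.5)/7-.5+[230,135]
C=(np.array([[538,296],[367,365],[217,213],[381,155]])+.5)/6-.5+[245,205]
rt=lambda v:(proj(ct,W(v))-T); rs=lambda v:(proj(cs,W(v)[:4])-C)
for nm,f in dict(top=lambda v:rt(v).ravel(),scene=lambda v:rs(v).ravel(),both=lambda v:np.r_[rt(v).ravel(),rs(v).ravel()]).items():
    s=least_squares(f,[.6,0,0]); print(nm,s.x.round(4),s.fun.round(1))
E
python3 loc.py
```

```text
top [ 0.5736 -0.0296 -0.0753] [ 0.   0.1  0.   0.1  0.   0.1  0.   0.2  0.5 -0.1 -0.4 -0.3 -0.7 -0.1
  0.5  0. ]
scene [ 0.5725 -0.0263 -0.0747] [ 0.1 -0.1 -0.2 -0.   0.1  0.2  0.   0. ]
both [ 0.5736 -0.0287 -0.0749] [-0.3  0.1 -0.3  0.1 -0.3  0.1 -0.3  0.2  0.1 -0.1 -0.7 -0.3 -1.  -0.1
  0.2  0.  -0.3  0.5 -0.7  0.6 -0.4  0.7 -0.4  0.5]
```

```bash
cat > h.py <<'E'
import numpy as np
from scipy.spatial.transform import Rotation as R
from bench import manip, effector, viewer
X,Y,A=.5733,-.0285,-.075
S={1:(1,1),2:(1,-1),3:(-1,-1),4:(-1,1)}
def w(i,y,z):
    s=S[i]; p=R.from_euler('z',A).apply([s[0]*.057,s[1]*y,0]); return np.array([X+p[0],Y+p[1],z])
def ori(sg): return (R.from_euler('z',A+sg*np.pi/2)*R.from_euler('x',np.pi)).as_quat()
def fz(): return manip.current_force()[2]
def press(p,z0,zmin,flim,step=.001,vel=.02):
    """step down from z0 until the force limit or zmin; returns [(commanded z, actual z, force)]"""
    manip.servo_line([*p[:2],z0],vel=.1); manip.sleep(.1); b=fz(); log=[]; z=z0
    while z>zmin+1e-6:
        z-=step; manip.servo_line([*p[:2],z],vel=vel); log.append((z*1e3,manip.current_tool_pos()[2]*1e3,fz()-b))
        if log[-1][2]>flim: break
    return np.round(log,1).tolist()
E
python3 - <<'E'
from h import *
for sg in(1,-1):
    for i in S: 
        q=manip.solve_ik(w(i,.042,.04),ori(sg)); print(sg,i,None if q is None else np.round(q,2))
E
```

```text
1 1 [ 0.51  0.83 -0.81  1.71  0.73  0.94 -0.67]
1 2 [ 0.64  0.82 -0.8   1.71  0.72  0.93 -0.53]
1 3 [ 0.72  0.66 -0.81  2.    0.69  0.78 -0.58]
1 4 [ 0.54  0.66 -0.79  1.99  0.67  0.77 -0.73]
-1 1 [-0.78  1.02  1.13  1.75 -1.05  1.1  -2.5 ]
-1 2 [-0.65  1.02  1.13  1.76 -1.05  1.1  -2.36]
-1 3 [-0.51  0.64  0.74  2.04 -0.66  0.72 -2.56]
-1 4 [ 0.84  1.03 -1.31  1.99  1.14  1.15  2.09]
```

sg=+1 keeps every joint well inside its range. I'll approach and press corner 3 first.

```bash
python3 - <<'E'
from h import *
effector.close(10); print(manip.current_clock(),manip.current_finger_gap())
manip.move_pose(w(3,.042,.16),ori(1)); print(manip.current_clock(),manip.current_tool_pos(),w(3,.042,.16))
print(press(w(3,.042,0),.0405,.033,6)); print(manip.current_clock())
manip.servo_line(w(3,.042,.1)); print(manip.current_clock())
E
```

```text
1.5333 0.0004301214093100904
3.725 [ 0.51343037 -0.06774195  0.15995756] [ 0.51331319 -0.06611094  0.16      ]
[[39.5, 39.6, 0.4], [38.5, 38.4, 0.4], [37.5, 38.3, 9.1]]
5.9167
6.4833
```

Corner 3 is sound: 9 N with no give. Next are the others, stopping at the one that gives.

```bash
python3 - <<'E'
from h import *
for i in(2,1,4):
    manip.servo_line(w(i,.042,.1),vel=.2)
    l=press(w(i,.042,0),.0395,.0335,8); print(i,l)
    print(manip.current_tool_pos()-w(i,.042,0)); manip.servo_line(w(i,.042,.1)); print(manip.current_clock())
    if l[-1][1]<36: break
E
```

```text
2 [[38.5, 38.7, 0.3], [37.5, 38.0, 4.9], [36.5, 37.1, 6.2], [35.5, 36.2, 7.0], [34.5, 35.3, 6.5], [33.5, 34.5, 8.7]]
[ 0.00068167 -0.00045481  0.03450057]
10.15
```

Corner 2 gives steadily (about 4 mm at 7–8 N), so it is the rocking one. I'll press shim_2.

```bash
python3 - <<'E'
from h import *
import cv2
manip.servo_line(w(2,.101,.1))
print(press(w(2,.101,0),.076,.0445,18,step=.0015,vel=.03)); print(manip.current_clock())
manip.servo_line(w(2,.101,.1),vel=.2)
l=press(w(2,.042,.0),.1,.0999,1) if 0 else None
manip.servo_line(w(2,.101,.2),vel=.25); print(manip.current_clock())
a=viewer.get_image("scene")[205:297,245:370,::-1]; cv2.imwrite("pics/s1.png",cv2.resize(a,None,fx=6,fy=6,interpolation=cv2.INTER_CUBIC))
E
```

```text
[[74.5, 74.7, 0.6], [73.0, 73.0, 0.1], [71.5, 71.6, 1.4], [70.0, 70.4, 5.6], [68.5, 69.0, 5.3], [67.0, 67.5, 6.2], [65.5, 66.1, 5.7], [64.0, 64.6, 6.0], [62.5, 63.1, 5.4], [61.0, 61.6, 5.0], [59.5, 60.0, 3.9], [58.0, 58.4, 4.4], [56.5, 56.6, 4.3], [55.0, 54.9, 3.4], [53.5, 53.3, 3.3], [52.0, 51.8, 3.1], [50.5, 50.3, 2.7], [49.0, 48.8, 3.3], [47.5, 47.3, 1.9], [46.0, 46.6, 8.9], [44.5, 46.3, 16.2]]
16.4333
17.4083
```

View pics/s1.png

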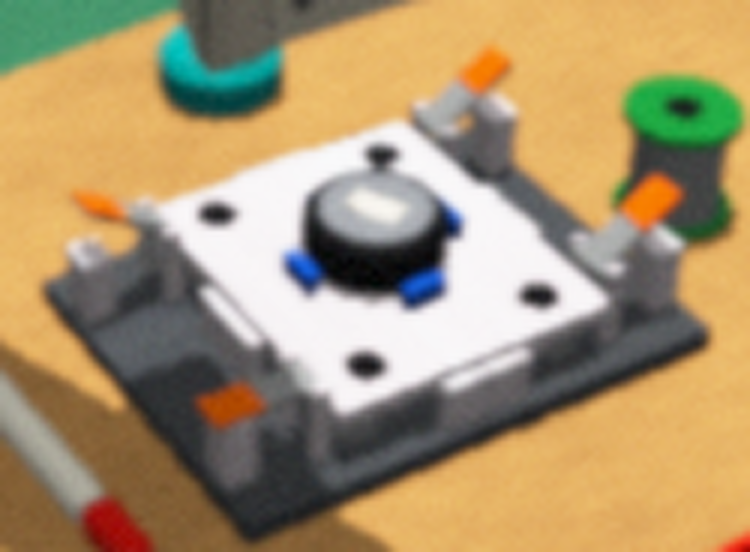

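Shim_2 lies flat on its rest block at crop (230,405), and it stopped hard at z = 46.3 mm under 16 N. The other three shims are still standing and nothing else has moved, so I'm handing in.

```bash
python3 -c "
from bench import manip
print(manip.hand_in())"
```

```text
the job is handed in; nothing more can be done
None
```

Corner 2 (far right) was the one that rocks: I pressed shim_2 flat, left the other three shims standing, and handed the job in at about 17.5 s; I did not press corners 1 and 4, since corner 2 clearly gave.

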